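# Put the dosing pump's head back together

### The arm

A 6-joint arm with a two-finger parallel gripper is mounted at the origin on the work surface. World frame = base frame: x ahead of the robot, y to its left, z up, the work surface at z = 0. Lengths are in m, angles in rad, forces in N, time in s.
With the tool pointing down it reaches from about 0.275 to 0.875 m from the base axis. Payload 12.5 kg.
Tool frame: the origin (TCP) lies on the centre line of the jaws, within the pads' length; the fingertips stand 8 mm ahead of it and the grasp point (between the pads) lies 11 mm behind it; z points along the fingers, y is the line along which they close (so a half turn about z gives the same grasp; the last joint's range is limited). The gripper opens to 85 mm and grips with 20 to 120 N. Pads are 22 mm wide; open, the fingers measure 114 mm over their backs; the gripper's body (76 mm by 85 mm) begins 54 mm behind the grasp point. The pads swing forward as they close: fully open they stand 13 mm farther back than shut.
Start: joints at [-1.214, 0.351, 1.652, -0, 1.139, -0.085], TCP at [0.235, -0.497, 0.239] pointing down, gripper open.
Joint ranges: [-2.75, 2.75], [-0.79, 2.1], [0.01, 2.65], [-1.57, 4.71], [0.07, 3.14], [-2.87, 2.87]. Speed limits (rad/s): [2.22, 2.22, 2.79, 3.14, 3.14, 3.14].

### API

Orientations are given as a unit quaternion [w, x, y, z].
In Python, from plant import bot gives the robot as it stands.
- The arm moves only by the tool servo_tool, never from a script. Its argument "commands" is a list of rows, each a list of 3 entries, a list of its own where there are three numbers: the opening, from 0 (shut) to 1 (fully open), then the shift along the tool's x, y, z in units of 40 mm (1.0 is 40 mm), then the turn, a rotation vector about the tool's x, y, z in degrees. A call has 1 to 12 rows; each row shifts and turns the commanded pose from where the row before left it, along the tool's axes as they then stand; what a row does not reach is not made up. A row lasts 1/12 s, in which the tool goes at most 41.7 mm and 7.16 degrees, less where a joint would pass 70% of its speed; a pose out of reach is approached as far as the arm can. A call is refused whole if a number of a shift passes 1 or a number of a turn 7.16, either way. A call with a gripper value outside its range is refused whole. The fingers move at their own pace and stop on an object; the grip force is fixed at half the most. Time passes only in rows, so rows that do not move let the fingers close. It gives the time, the measured TCP pose, the force, the opening and the grip force at its end, in the units of the state.
- bot.read_state(): the state, without advancing time (a new reading comes with each control period).
- bot.capture(name): name is "scene" or "top"; returns (picture, depth): 400x640x3 uint8, red, green, blue; 400x640 float32, m along the optical axis (not along the pixel's ray), 0 where there is no reading.
- bot.get_calibration(name): a dict with "fx", "fy", "cx", "cy" (pixels), "dist_coeffs" ([k1, k2, p1, p2, k3] as OpenCV has them; the pictures are not rectified), "eye" and "attitude" of the camera in the world. Camera axes: x right, y up, looking along -z (the intrinsics and any distortion apply to the point x, -y, -z); pixel columns grow to the right and rows downward; lengths in m; the calibration is good to about 2 mm. A picture is of the moment at which its call begins. get_calibration takes no time and is no camera call.
- bot.finish_job(): hands the job in; it is judged then, once.
Trained networks look in the newest picture that a camera, given by its name, has taken for a name from the list of things; names that differ only in an ending like _2 or _b are one class to them, and where a whole thing is asked for, a point or a joint stands for the part that bears it (a point fixed in the world has none). Each returns a list of dicts, best first, with "confidence" (0 to 1); they miss things now and then, are a little off and sometimes report something else, mostly with a low value. They report only what shows in the picture. A call takes as long as a camera call. They do not tell look-alikes from the thing itself.
- bot.find_in(camera, name): "bbox" ([left, top, right, bottom] as shares, 0 to 1, of the picture: columns of its width, rows of its height, round what is visible of it).
- bot.silhouettes(camera, name): "region" (400x640 bool, what is visible of it) and "bbox" ([left, top, right, bottom] as shares, 0 to 1, of the picture: columns of its width, rows of its height, round what is visible of it).
- bot.tip_of(camera, name): "at" ([column, row] as shares, 0 to 1, of the picture: columns of its width, rows of its height: a listed point, or the origin of a listed thing).
The state is a dict: "time": time; "q": joint angles; "dq": joint speeds; "tau": joint torques, N m; "position": TCP position; "tool_rot": TCP orientation; "ft_force": force on the tool from outside, world axes, zero at the start; "torque": the same for the moment, N m; "opening": opening from 0.0 (shut) to 1.0 (fully open); "grip_force": force on a finger pad.
Only numpy, scipy, OpenCV 4.12 (cv2) and the standard library are available. Lean on these libraries where they do the work, as an engineer would, in place of code of your own. Each camera call takes 0.05 s, during which the arm holds its last target. There are 200 camera calls.

### The job

The dosing pump's head has been stripped for cleaning. Put the roller rotor back on the drive shaft, turned so that its D-bore matches the shaft's flat and fully home on the shaft's collar, then lower the cover plate over the two guide pins until it lies flush on the head, and swing the latch all the way over the cover's edge. Lower both parts home rather than letting them drop, leave the beaker, the jar and the spanner where they are, and let go of everything at the end.

Things in the scene. Friction and masses are not known exactly. Their poses are not given: they have to be found in the camera images.
- rotor: Loose grey roller rotor, 0.27-0.5 kg, on the bench, hub up. Origin: on the axis at the underside; z up the hub. Smooth round hub 38 mm wide, 64 mm tall; below 25 mm two 84 mm flanges and three white rollers, out to 48 mm from the axis. The upper flange is cut straight (28 mm from the axis) on its +x side, the side of the bore's flat.
- rotor_bore (a point): Mouth of the rotor's blind D-bore, in the middle of its underside (same point and axes as body rotor). Bore 46 mm deep, 28.4 mm wide, its flat 7.7 mm from the axis on the +x side. Play on the shaft 1.2 mm all round, about 6 degrees.
- shaft_seat (a point): Where the rotor's origin goes: middle of the top of the shaft's 52 mm seating collar, 6 mm above the pump's sloping face. z points out along the shaft, 30 degrees from vertical, leaning towards the pump's front; x points to the side of the shaft's flat.
- shaft_tip (a point): Tip of the steel D-shaft, 44 mm out from shaft_seat; same axes. Shaft 26 mm wide, flat 6.5 mm from the axis on the +x side, last 6 mm tapered. The gearmotor holds it stiffly (1 N m to turn); its stopping angle differs each time, up to 57 degrees either side of up the slope.
- cover: Loose grey cover plate, 0.32 kg, flat on the bench. Origin: middle of the underside, z up. 124 mm (x) by 160 mm (y), 8 mm thick, with a hollow raised box in the middle, 60 mm (x) by 52 mm (y), top at 44 mm: grip it across the 52 mm. Two 12.4 mm holes at x = 0, y = -66 and 66 mm. A half turn about z makes no difference.
- cover_seat (a point): Where the cover's origin goes: on the drive axis, at the top of the aluminium head block (124 by 160 mm, 35 mm above the sloping face, 104 mm recess for the rotor). z out along the drive axis (30 degrees from vertical), x up the slope, y to the latch's side. A fitted rotor's hub stands 35 mm above this point, inside the cover's box with 3 mm of room.
- pin_left (a point): Base of the guide pin on the latch's side, 66 mm along y from cover_seat, same axes. Steel, 10 mm wide, 26 mm long along z, last 7 mm tapered.
- pin_right (a point): Base of the other guide pin, -66 mm along y from cover_seat; the same pin.
- latch (a joint): Swing latch on a pillar beside the head block, rad. -0.3 to 0.05 at the start: parked, arm pointing up the slope (0) or a little outwards, clear of the cover. Grows as it turns clockwise (seen from above) to its stop at 1.57: fully over the cover's edge, arm along -y of cover_seat. Stays where it is left (friction 0.06 N m).
- latch_knob (a point): On the axis of the latch's upright black knob (16 mm wide, 38 mm tall), 14 mm below its top. z along the knob, as the z of cover_seat. Goes round latch_pivot on a 36 mm radius. The arm under the knob passes 2 mm above a cover that lies flush.
- latch_pivot (a point): On the latch's pivot axis, at the height of latch_knob; fixed to the head. Axes as cover_seat.
- pump: White wedge-shaped pump housing, fixed, 185 mm (x) by 208 mm (y); origin on the bench under it. Its face slopes up from 38 mm high at the front (-x, the robot's side) to 127 mm at the back, at 30 degrees.
- beaker: Bystander: empty glass beaker, 64 mm wide, 85 mm tall; origin at its underside.
- jar: Bystander: white jar with a yellow lid, 60 mm wide, 75 mm tall; origin at its underside.
- spanner: Bystander: steel spanner 150 mm long, lying behind the pump; origin at its underside.
There are look-alikes about, which are no part of the job. What is shaped like the cover but green or red is not meant.

How it is judged:
On the way, in this order (a step that is already met when the one before it is completed fails the run):
1. the rotor is fully home on the drive shaft, its bore's flat on the shaft's flat, and released (distance between rotor and shaft_seat below 0.004 m and angle between the z axis of rotor and the z axis of shaft_seat, either way round below 0.08 rad and angle between the x axis of rotor and the x axis of shaft_seat, either way round below 0.25 rad and contact force between rotor and the fingers below 0.1 N), for 0.2 s.
2. the cover plate lies flush on the head over both guide pins, and is released (distance between cover and cover_seat below 0.004 m and angle between the z axis of cover and the z axis of cover_seat, either way round below 0.04 rad and angle between the y axis of cover and the y axis of cover_seat, either way round below 0.06 rad and contact force between cover and the fingers below 0.1 N), for 0.2 s.
3. the latch is swung over the cover's edge (value of joint latch above 1.4 rad), for 0.2 s.
At the end, for the whole second after the job is handed in: Rotor home on the collar (4 mm; axis 0.08 rad, flat within 0.25 rad of the shaft's), cover flush on the head over both pins (4 mm; level within 0.04 rad, turned within 0.06 rad), latch over the cover's edge (above 1.4 rad), all at rest and released (distance between rotor and shaft_seat below 0.004 m and angle between the z axis of rotor and the z axis of shaft_seat, either way round below 0.08 rad and angle between the x axis of rotor and the x axis of shaft_seat, either way round below 0.25 rad and distance between cover and cover_seat below 0.004 m and angle between the z axis of cover and the z axis of cover_seat, either way round below 0.04 rad and angle between the y axis of cover and the y axis of cover_seat, either way round below 0.06 rad and value of joint latch above 1.4 rad and linear speed of each of rotor, cover below 0.02 m/s); the robot touches nothing.
It fails at once if the beaker, the jar or the spanner is moved by more than 25 mm (distance of any of beaker, jar, spanner from where it was at the start of the episode above 0.025 m).
It fails at once if the rotor or the cover drops or is slammed home (faster than 0.3 m/s within 50 mm of its seat) ((distance between rotor and shaft_seat below 0.05 m and linear speed of rotor above 0.3 m/s) or (distance between cover and cover_seat below 0.05 m and linear speed of cover above 0.3 m/s)).
It also fails if it takes over 72 s, if anything falls off the work surface, if the arm or the gripper's body presses on something with over 40 N, if the wrist force passes 120 N, or if a joint passes its speed limit or range.

## Working session

There is one attempt and no reset: what is moved stays moved. The work goes in short steps, Python scripts to look and compute and a tool call to move; the robot and the scene stay as the last step left them, time stands still between calls to the robot, and variables do not carry over. Pictures are saved under pics/ and viewed, at most 10 in all, crops included, and the job is handed in when it is done.

Besides the shell and the picture viewer there is one more tool, called after ">>>" as name(argument=value, ...) on one line, values as JSON. servo_tool: Moves the arm, as the interface text tells. Its arguments: {"type":"object","properties":{"commands":{"type":"array"}},"required":["commands"]}

```bash
mkdir -p pics; ls
cat > h.py <<'E'
import numpy as np,cv2
from scipy.spatial.transform import Rotation as R
from plant import bot
def quat(q): return R.from_quat([q[1],q[2],q[3],q[0]])
def cal(n):
    c=bot.get_calibration(n); K=np.array([[c['fx'],0,c['cx']],[0,c['fy'],c['cy']],[0,0,1.]])
    a=np.array(c['attitude'],float); Rm=a if a.shape==(3,3) else quat(a).as_matrix()
    return K,np.array(c['dist_coeffs'],float),np.array(c['eye'],float),Rm
def px2w(n,uv,d):
    K,D,e,Rm=cal(n); uv=np.asarray(uv,float).reshape(-1,1,2); d=np.asarray(d,float).reshape(-1)
    p=cv2.undistortPoints(uv,K,D).reshape(-1,2)
    c=np.stack([p[:,0]*d,-p[:,1]*d,-d],1); return c@Rm.T+e
def ray_z(n,uv,z):  # intersect with height z
    K,D,e,Rm=cal(n); a=px2w(n,uv,np.ones(np.asarray(uv).reshape(-1,2).shape[0])); v=a-e
    return e+v*((z-e[2])/v[:,2])[:,None]
def w2px(n,P):
    K,D,e,Rm=cal(n); c=(np.asarray(P,float).reshape(-1,3)-e)@Rm; c=c*[1,-1,-1]
    return cv2.projectPoints(c,np.zeros(3),np.zeros(3),K,D)[0].reshape(-1,2)
E
python3 - <<'E'
from h import *
print(bot.read_state())
for n in('scene','top'):
    print(bot.get_calibration(n))
    im,d=bot.capture(n); cv2.imwrite(f'pics/{n}0.png',im[:,:,::-1]); np.save(n+'0.npy',d); np.save(n+'0im.npy',im)
    for k in ['rotor','cover','pump','latch','beaker','jar']:
        print(n,k,[(round(x['confidence'],2),np.round(np.array(x['bbox'])*[640,400,640,400])) for x in bot.find_in(n,k)[:4]])
    for k in ['shaft_tip','shaft_seat','latch_knob','latch_pivot','pin_left','pin_right','cover_seat','rotor','cover']:
        print(n,k,[(round(x['confidence'],2),np.round(np.array(x['at'])*[640,400],1)) for x in bot.tip_of(n,k)[:3]])
E
```

```text
pics
{'time': 0.0, 'q': array([-1.21361841e+00,  3.51264583e-01,  1.65245198e+00,  5.49925708e-07,
        1.13909210e+00, -8.46039730e-02]), 'dq': array([ 1.04273563e-03,  6.26211872e-04,  6.28220948e-05, -1.16040802e-03,
       -1.59346907e-03,  6.13573512e-04]), 'tau': array([-6.99738248e-04, -5.06101656e+01, -2.91410244e+01, -1.09816363e-04,
        4.48181803e-03, -6.26523217e-06]), 'position': array([ 0.23505737, -0.49687184,  0.23873229]), 'tool_rot': array([-6.02401093e-04,  9.75702476e-01,  2.19098855e-01, -8.23595324e-05]), 'ft_force': array([ 0.73842991, -0.71584214,  0.84067386]), 'torque': array([0.040091  , 0.032818  , 0.01319289]), 'grip_force': 0.0, 'opening': 0.9987768153409499}
{'fx': 413.61822939821434, 'fy': 413.61822939821434, 'cx': 320.87613180821614, 'cy': 193.91755070564972, 'dist_coeffs': array([0.02523054, 0.        , 0.        , 0.        , 0.        ]), 'eye': array([1.25054894, 0.26729171, 1.04190862]), 'attitude': array([0.4990617 , 0.19424125, 0.31392302, 0.78400261])}
scene rotor [(0.72, array([449., 259., 487., 291.]))]
scene cover [(0.98, array([204.
[... 1537 characters left out ...]
0., 167., 262., 181.]))]
top beaker [(0.71, array([364., 145., 385., 167.])), (0.65, array([280., 172., 295., 188.]))]
top jar [(0.5, array([203., 146., 221., 165.]))]
top shaft_tip [(0.56, array([286.9, 183.5]))]
top shaft_seat [(0.77, array([288.6, 180.6]))]
top latch_knob [(0.49, array([250.1, 170.8]))]
top latch_pivot [(0.66, array([256.7, 179.9]))]
top pin_left [(0.78, array([267. , 188.5])), (0.68, array([185.2, 213.6]))]
top pin_right [(0.62, array([308.7, 183. ]))]
top cover_seat [(0.7, array([292.1, 184. ])), (0.46, array([266.7, 187.7]))]
top rotor [(0.93, array([188.2, 213.1]))]
top cover [(0.86, array([391.6, 298.2])), (0.75, array([426.5, 176.5])), (0.62, array([383.2, 232.4]))]
```

Run:
```python
from h import *
im=np.load('top0im.npy')[:,:,::-1]; cv2.imwrite('pics/a.png',cv2.resize(im[130:310,160:480],None,fx=2.5,fy=2.5,interpolation=cv2.INTER_CUBIC))
im=np.load('scene0im.npy')[:,:,::-1]; cv2.imwrite('pics/b.png',cv2.resize(im[120:345,165:495],None,fx=2.4,fy=2.4,interpolation=cv2.INTER_CUBIC))
```

```text
(no output)
```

View pics/a.png

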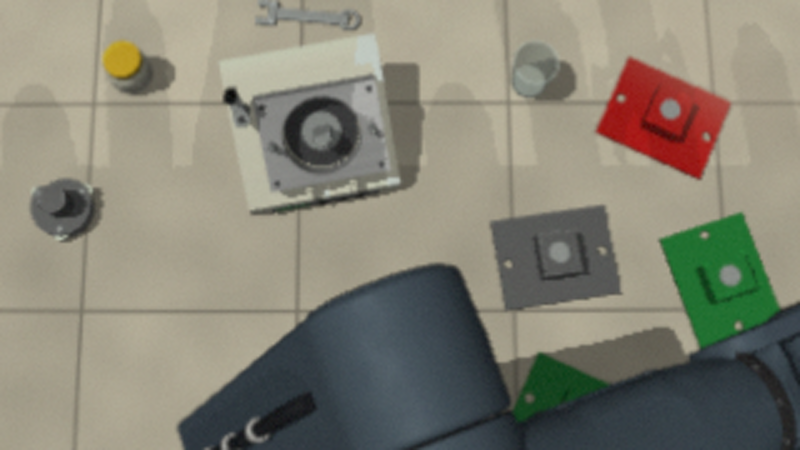

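View pics/b.png

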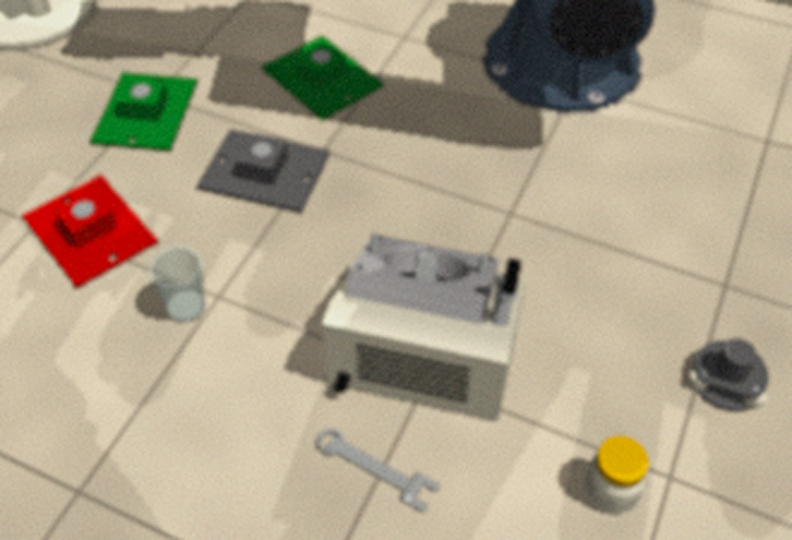

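Run:
```python
from h import *
for n in('scene','top'):
    I=[];Dp=[]
    for _ in range(8):
        im,d=bot.capture(n); I.append(im.astype(float)); Dp.append(d)
    Dp=np.array(Dp); print(n,'noise',np.nanmedian(Dp.std(0)), (Dp==0).mean())
    np.save(n+'A.npy',np.mean(I,0)); np.save(n+'D.npy',np.median(Dp,0))
def crop(n,c,s=26,k=14):
    im=np.load(n+'A.npy')[:,:,::-1]; u,v=c
    return cv2.resize(np.clip(im[v-s//2-2:v+s//2+2-4,u-s//2:u+s//2]*1.15,0,255).astype(np.uint8),(390,290),interpolation=cv2.INTER_CUBIC)
a=lambda n,u,v,w:cv2.resize(np.clip(np.load(n+'A.npy')[v-int(w*.375):v+int(w*.375),u-w//2:u+w//2,::-1]*1.2,0,255).astype(np.uint8),(400,300),interpolation=cv2.INTER_CUBIC)
g=np.vstack([np.hstack([a('top',185,213,40),a('top',289,182,56)]),np.hstack([a('scene',468,274,48),a('scene',344,233,80)])])
cv2.imwrite('pics/c.png',g)
# clouds
for n in('scene','top'):
    d=np.load(n+'D.npy'); v,u=np.mgrid[0:400,0:640]; P=px2w(n,np.stack([u,v],-1).reshape(-1,2).astype(float),d.ravel()); np.save(n+'P.npy',P.reshape(400,640,3))
T=np.load('topP.npy');S=np.load('sceneP.npy')
print('pump',T[165:200:5,265:312:6].round(3).tolist())
for n,P in(('t',T),('s',S)):
    m=(P[...,2]>0.012)&(P[...,2]<0.08); 
    print(n,'floor',np.median(P[...,2][(abs(P[...,2])<.02)]))
# hub of rotor top
    hub=P.reshape(-1,3); q=hub[(hub[:,2]>.055)&(hub[:,2]<.075)&(hub[:,0]<.4)&(hub[:,1]>.2)]; print(n,'hub',len(q),q.mean(0),q.std(0))
```

```text
scene noise 0.002639239 0.00395654296875
top noise 0.003205292 0.00401220703125
pump [[[0.623, 0.079, 0.119], [0.624, 0.059, 0.116], [0.623, 0.039, 0.119], [0.618, 0.018, 0.135], [0.615, -0.002, 0.145], [0.615, -0.021, 0.143], [0.615, -0.04, 0.142], [0.615, -0.059, 0.142]], [[0.598, 0.075, 0.143], [0.598, 0.056, 0.145], [0.599, 0.037, 0.14], [0.61, 0.02, 0.105], [0.611, 0.001, 0.103], [0.611, -0.019, 0.102], [0.601, -0.04, 0.134], [0.602, -0.059, 0.129]], [[0.584, 0.076, 0.136], [0.584, 0.057, 0.134], [0.594, 0.04, 0.101], [0.595, 0.021, 0.097], [0.595, 0.001, 0.097], [0.596, -0.019, 0.095], [0.596, -0.039, 0.095], [0.587, -0.059, 0.125]], [[0.57, 0.076, 0.127], [0.57, 0.057, 0.125], [0.579, 0.04, 0.094], [0.579, 0.021, 0.093], [0.577, 0.0, 0.101], [0.579, -0.019, 0.094], [0.583, -0.039, 0.081], [0.572, -0.059, 0.118]], [[0.555, 0.077, 0.122], [0.555, 0.057, 0.119], [0.565, 0.041, 0.082], [0.564, 0.021, 0.086], [0.553, -0.001, 0.127], [0.566, -0.019, 0.08], [0.566, -0.039, 0.079], [0.558, -0.059, 0.108]], [[0.54, 0.077, 0.112], [0.541, 0.058, 0.109], [0.55, 0.042, 0.074], [0.551, 0.022, 0.071], [0.551, 0.002, 0.071], [0.552, -0.018, 0.067], [0.552, -0.038, 0.065], [0.543, -0.059, 0.1]], [[0.535, 0.082, 0.067], [0.526, 0.059, 0.101], [0.527, 0.039, 0.099], [0.536, 0.022, 0.064], [0.537, 0.002, 0.059], [0.537, -0.018, 0.059], [0.528, -0.039, 0.092], [0.529, -0.059, 0.089]]]
t floor -1.9147104731498388e-05
t hub 751 [0.27689893 0.81281805 0.06525287] [0.06331784 0.04058714 0.00565501]
s floor -0.0011333398149306895
s hub 1267 [-0.2573325   0.60244723  0.06544946] [0.28642634 0.17192614 0.00574415]
```

View pics/c.png

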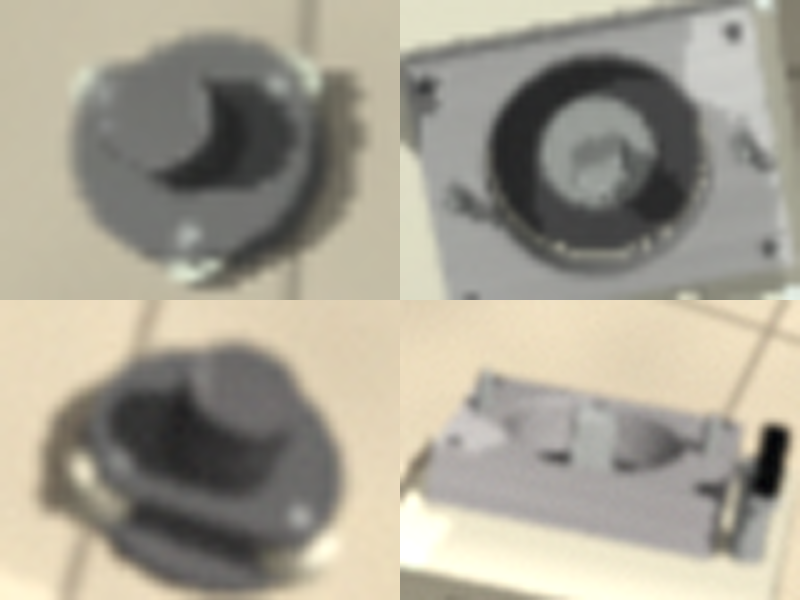

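```bash
cat >> h.py <<'E'
def ortho(n,im,O,X,Y,half,mmpp=0.25):
    """image on plane O + a X + b Y ; columns grow along -Y, rows along -X (half = (hx,hy) m)"""
    hx,hy=half; s=mmpp/1000
    a=np.arange(hx,-hx,-s); b=np.arange(hy,-hy,-s); A,B=np.meshgrid(a,b,indexing='ij')
    P=O+A[...,None]*X+B[...,None]*Y
    q=w2px(n,P.reshape(-1,3)).reshape(*A.shape,2).astype(np.float32)
    return cv2.remap(im.astype(np.float32),q[...,0],q[...,1],cv2.INTER_CUBIC)
def clip(im): return np.clip(im*1.2,0,255).astype(np.uint8)[:,:,::-1]
E
python3 - <<'E'
from h import *
from scipy.optimize import least_squares
T=np.load('topP.npy');S=np.load('sceneP.npy')
for n,P in(('top',T),('scene',S),('both',None)):
    if P is None: p=np.vstack([T.reshape(-1,3),S.reshape(-1,3)])
    else: p=P.reshape(-1,3)
    m=(abs(p[:,0]-.575)<.09)&(abs(p[:,1]-.01)<.1)&(p[:,2]>.085)&(p[:,2]<.17); p=p[m]
    # also exclude recess: 
    c=np.array([.575,.0]); m=(np.hypot(*(p[:,:2]-c).T)>.062); p=p[m]
    f=lambda x:(-np.sin(x[2])*(np.cos(x[0])*(p[:,0]-.575)+np.sin(x[0])*p[:,1])+np.cos(x[2])*p[:,2]-x[1])
    r=least_squares(f,[.15,.115,.52],loss='cauchy',f_scale=.0015); print(n,len(p),r.x,np.degrees(r.x[2]),(abs(f(r.x))<.004).mean())
E
```

```text
top 1523 [0.17557909 0.10199904 0.24543134] 14.062179943131849 0.5528562048588312
scene 1392 [0.20697002 0.11591188 0.11070856] 6.343133225121207 0.4367816091954023
both 2915 [0.1695019  0.10207684 0.24449144] 14.00832779528049 0.5427101200686106
```

Run:
```python
from h import *
from scipy.optimize import least_squares
T=np.load('topP.npy');S=np.load('sceneP.npy'); t=np.radians(30)
for n,P in(('top',[T]),('scene',[S]),('both',[T,S])):
    p=np.vstack([q.reshape(-1,3) for q in P])
    f=lambda x:(-np.sin(t)*(np.cos(x[0])*(p[:,0]-.575)+np.sin(x[0])*p[:,1])+np.cos(t)*p[:,2]-x[1])
    m=(abs(p[:,0]-.575)<.07)&(abs(p[:,1]-.01)<.09); p=p[m]; x=[.15,.11]
    for w in(.008,.005,.004):
        p0=p; p=p0[abs(f(x))<w]; r=least_squares(f,x,loss='cauchy',f_scale=.0015); x=r.x; k=len(p); p=p0
    print(n,k,x)
    if n=='top':
        p=p0
yaw,off=.16,x[1]; yaw=x[0]
X=np.array([np.cos(t)*np.cos(yaw),np.cos(t)*np.sin(yaw),np.sin(t)]);Z=np.array([-np.sin(t)*np.cos(yaw),-np.sin(t)*np.sin(yaw),np.cos(t)]);Y=np.cross(Z,X)
O=np.array([.575,.005,0]);O=O+[0,0,(off-Z@(O-[.575,0,0]))/Z[2]]; print(O,X,Y,Z)
np.savez('pl.npz',O=O,X=X,Y=Y,Z=Z)
g=np.hstack([ortho(n,np.load(n+'A.npy'),O,X,Y,(.11,.1),.5) for n in('top','scene')])
cv2.imwrite('pics/d.png',clip(g)); print(g.shape)
```

```text
top 1004 [0.18310139 0.10626503]
scene 614 [0.18465436 0.10551197]
both 1604 [0.1840009  0.10590447]
[0.575      0.005      0.12281612] [0.8514065  0.15845181 0.5       ] [-0.18296439  0.98311954  0.        ] [-0.49155977 -0.0914822   0.8660254 ]
(440, 800, 3)
```

View pics/d.png

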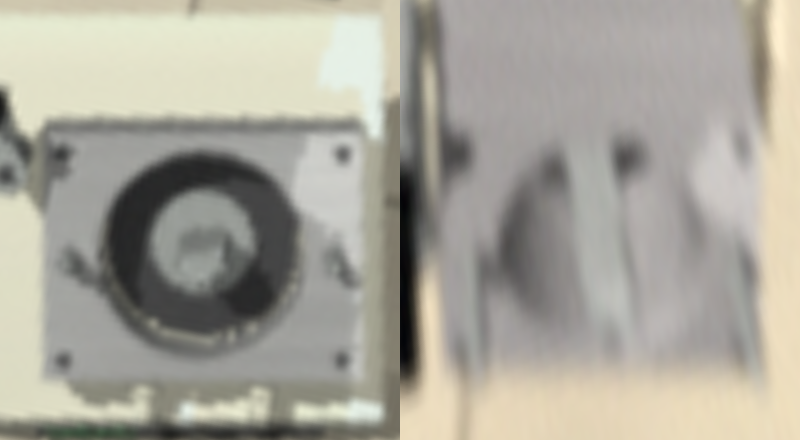

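Run:
```python
from h import *
z=np.load('pl.npz');O,X,Y,Z=z['O'],z['X'],z['Y'],z['Z']
A={n:np.load(n+'A.npy') for n in('top','scene')}
g=ortho('top',A['top'],O,X,Y,(.11,.1),.5).mean(2)
print('rows R',np.round(g[108:146:2,120:280].mean(1)).tolist())
print('rows B',np.round(g[362:390:2,100:310].mean(1)).tolist())
print('cols L',np.round(g[200:350,30:60:2].mean(0)).tolist())
print('cols R',np.round(g[200:350,345:380:2].mean(0)).tolist())
# tip plane
C=O-.017*X-.001*Y
L=[]
for n in A: L.append(ortho(n,A[n],C+.015*Z,X,Y,(.03,.03),.15))
for n in A: L.append(ortho(n,A[n],C-.029*Z,X,Y,(.04,.04),.2) if n=='top' else ortho(n,A[n],C+.0*Z,X,Y,(.04,.04),.2))
g=np.hstack(L[:2]); cv2.imwrite('pics/e.png',clip(g)); print(g.shape)
# rotor: flange plane z=25mm, hub plane 64mm; from top estimate
c=px2w('top',[[185,213]],[np.load('topD.npy')[213,185]]); print(c)
c=ray_z('top',[[185,213]],.025)[0]; np.save('rc.npy',c)
ex,ey=np.array([1.,0,0]),np.array([0,1.,0])
L=[ortho(n,A[n],np.array([c[0],c[1],h]),ex,ey,(.06,.06),.4) for h in(.025,.064) for n in A]
g2=np.vstack([np.hstack(L[:2]),np.hstack(L[2:])]); g2=cv2.resize(g2,(600,600))
cv2.imwrite('pics/f.png',clip(g2)); print(c)
```

```text
rows R [181.0, 179.0, 175.0, 167.0, 155.0, 141.0, 128.0, 115.0, 107.0, 102.0, 103.0, 107.0, 114.0, 121.0, 127.0, 131.0, 133.0, 134.0, 133.0]
rows B [128.0, 130.0, 130.0, 131.0, 131.0, 130.0, 129.0, 127.0, 124.0, 120.0, 117.0, 115.0, 115.0, 116.0]
cols L [177.0, 176.0, 174.0, 171.0, 167.0, 161.0, 153.0, 146.0, 141.0, 138.0, 136.0, 136.0, 135.0, 134.0, 133.0]
cols R [135.0, 138.0, 141.0, 144.0, 147.0, 150.0, 151.0, 150.0, 148.0, 144.0, 140.0, 137.0, 135.0, 134.0, 132.0, 131.0, 129.0, 125.0]
(400, 800, 3)
[[0.47668337 0.35219681 0.05411838]]
[0.48279908 0.36082843 0.025     ]
```

View pics/e.png

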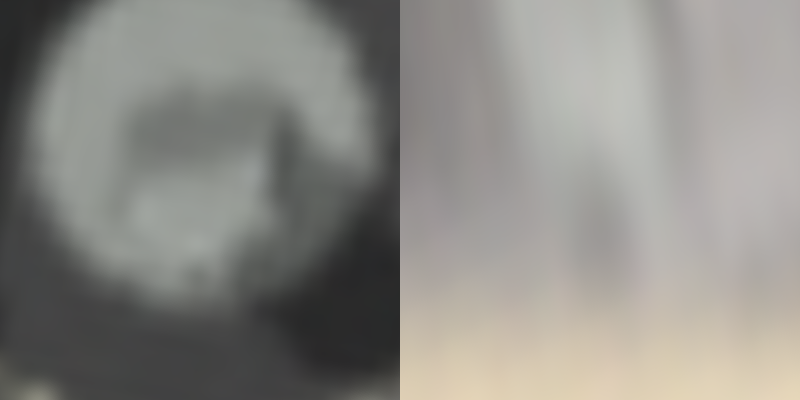

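View pics/f.png

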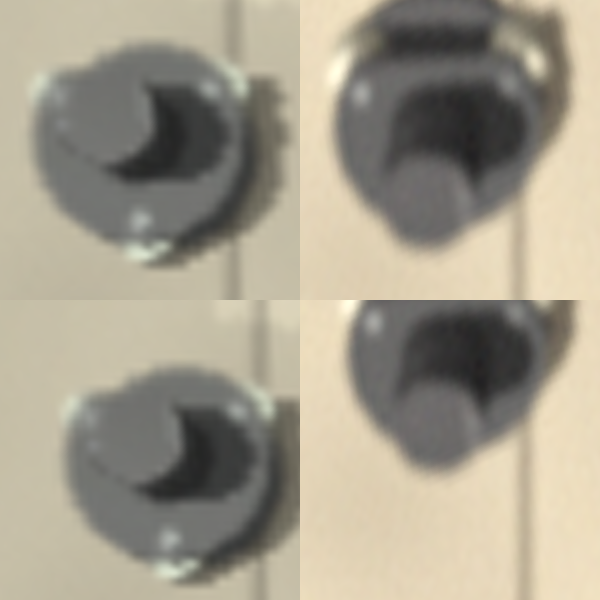

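```bash
cat > fit.py <<'E'
from h import *
from scipy.ndimage import gaussian_filter
z=np.load('pl.npz');O,X,Y,Z=z['O'],z['X'],z['Y'],z['Z']; M=np.stack([X,Y,Z],1)
im=np.load('topA.npy'); K,D,e,Rm=cal('top')
u0,u1,v0,v1=278,302,172,196; ss=6
uu=np.arange(u0*ss,u1*ss)/ss+.5/ss-.5; vv=np.arange(v0*ss,v1*ss)/ss+.5/ss-.5
U,V=np.meshgrid(uu,vv); W=px2w('top',np.stack([U,V],-1).reshape(-1,2),np.ones(U.size))
G=im[v0:v1,u0:u1]
def run(a,b,th,tp=1.5,sig=.6):
    C=O+a*X+b*Y-.029*Z
    o=(e-C)@M*1e3; d=(W-e)@M; d=d/np.abs(d[:,2:])   # mm, going down
    at=lambda h:(o+d*(o[2]-h))
    c,s=np.cos(th),np.sin(th)
    lab=np.full(len(d),-1)
    p=at(0); lab[np.hypot(p[:,0],p[:,1])<26]=3
    # march down shaft
    for h in np.arange(0,44.1,.5):
        p=at(h); x=c*p[:,0]+s*p[:,1]; r=np.hypot(p[:,0],p[:,1]); k=tp*max(0,(h-38)/6)
        ins=(r<13-k)&(x<6.5-k); fl=(6.5-x)<(13-r)
        if h>=44: lab[ins]=0
        elif h>38.5: lab[ins&fl]=4; lab[ins&~fl]=5
        else: lab[ins&fl]=1; lab[ins&~fl]=2
    p=at(44); q=at(0); ex=(((p[:,1]<-11)&(p[:,0]<14)|(p[:,0]<-11)|((q[:,1]<-8)&(q[:,0]<8)))&(lab!=0)&(lab!=4)&(lab!=1)&(lab!=5))|(lab<0)
    sh=U.shape; F=[]
    dn=lambda m:gaussian_filter(m.reshape(sh).astype(float),sig*ss).reshape(v1-v0,ss,u1-u0,ss).mean((1,3))
    for i in range(6): F.append(dn(lab==i))
    w=dn(ex)<.15; A=np.stack(F,-1)[w]; y=G[w]
    A2=np.vstack([A,.05*np.eye(6)]); y2=np.vstack([y,.05*np.tile(y.mean(0),(6,1))])
    sol=np.linalg.lstsq(A2,y2,rcond=None)[0]; return ((A@sol-y)**2).mean()**.5,sol[:,1],w.sum()
for a in(-.0165,-.0175,-.0185):
  for b in(-.0005,-.0015):
    R_=[run(a,b,np.radians(t)) for t in range(-57,58,6)]
    i=np.argsort([r[0] for r in R_])[:4]; print(a,b,[( -57+6*j,round(R_[j][0],2)) for j in i],R_[i[0]][1].round(),R_[0][2])
E
python3 fit.py
python3 - <<'E'
from h import *
# depth hub check
for n in('top','scene'):
    P=np.load(n+'P.npy').reshape(-1,3); q=P[(abs(P[:,0]-.489)<.05)&(abs(P[:,1]-.366)<.05)&(P[:,2]>.05)]
    print(n,len(q),q.mean(0),q.min(0),q.max(0),np.median(q[:,2]))
E
```

```text
-0.0165 -0.0005 [(np.int64(9), np.float64(3.68)), (np.int64(3), np.float64(3.78)), (np.int64(15), np.float64(3.82)), (np.int64(21), np.float64(3.95))] [130. 103. 154. 130.  92.  73.] 116
-0.0165 -0.0015 [(np.int64(9), np.float64(3.65)), (np.int64(3), np.float64(3.75)), (np.int64(15), np.float64(3.77)), (np.int64(-3), np.float64(4.01))] [130. 103. 122. 130.  93.  84.] 112
-0.0175 -0.0005 [(np.int64(9), np.float64(3.34)), (np.int64(3), np.float64(3.41)), (np.int64(15), np.float64(3.46)), (np.int64(-3), np.float64(3.7))] [130. 100. 146. 131. 107.  74.] 114
-0.0175 -0.0015 [(np.int64(9), np.float64(3.5)), (np.int64(3), np.float64(3.58)), (np.int64(15), np.float64(3.62)), (np.int64(-3), np.float64(3.85))] [130. 100. 111. 131. 109.  88.] 111
-0.0185 -0.0005 [(np.int64(9), np.float64(3.53)), (np.int64(3), np.float64(3.65)), (np.int64(15), np.float64(3.71)), (np.int64(-3), np.float64(3.89))] [129.  97. 150. 131. 123.  78.] 110
-0.0185 -0.0015 [(np.int64(9), np.float64(5.02)), (np.int64(3), np.float64(5.08)), (np.int64(15), np.float64(5.13)), (np.int64(-3), np.float64(5.27))] [127.  97. 109. 131. 127.  90.] 113
top 113 [0.48737824 0.36479335 0.06301148] [0.46957934 0.34697381 0.05080545] [0.50612271 0.38429481 0.06716547] 0.0635300513416357
scene 157 [0.49445289 0.36625913 0.06060551] [0.47222164 0.34840324 0.05022136] [0.50974277 0.38503239 0.06432444] 0.061711639130803575
```

```bash
cat >> h.py <<'E'
_z=np.load('pl.npz');PX,PY,PZ=_z['X'],_z['Y'],_z['Z']
SEAT=_z['O']-.0175*PX-.0008*PY      # cover seat
SH=SEAT-.029*PZ
DOWN=lambda phi:np.array([[np.cos(phi),np.sin(phi),0],[np.sin(phi),-np.cos(phi),0],[0,0,-1.]])  # tool x at yaw phi
def TILT(g): # tool z=-PZ, tool y at angle g (rad) from PX toward PY
    y=np.cos(g)*PX+np.sin(g)*PY; zt=-PZ; return np.stack([np.cross(y,zt),y,zt],1)
def plan(p,Rt,say=''):
    s=bot.read_state(); Rc=quat(s['tool_rot']).as_matrix(); d=Rc.T@(np.asarray(p)-s['position'])
    rv=np.degrees(R.from_matrix(Rc.T@Rt).as_rotvec())
    print(say,'t',round(s['time'],2),'pos',s['position'].round(4),'shift/40mm(cur axes)',(d/.04).round(3),'rotvec',rv.round(2),
      'shift in target axes',(Rt.T@(np.asarray(p)-s['position'])/.04).round(3),'f',s['ft_force'].round(1),'op',round(s['opening'],3),'grip',round(s['grip_force'],1),'q',s['q'].round(2))
E
python3 -c "
from h import *
print('SH',SH,'SEAT',SEAT,PZ)
plan([.489,.366,.18],DOWN(0))"
```

```text
SH [0.57450199 0.00409358 0.08895138] SEAT [0.56024676 0.0014406  0.11406612] [-0.49155977 -0.0914822   0.8660254 ]
 t 2.4 pos [ 0.2352 -0.4972  0.2393] shift/40mm(cur axes) [ 14.962 -16.795   1.483] rotvec [-0.   -0.   25.31] shift in target axes [  6.346 -21.579   1.482] f [-0.3 -0.3  0.2] op 1.004 grip 0.0 q [-1.21  0.35  1.65  0.    1.14 -0.08]
```

>>> servo_tool(commands=[[1,[0.534,-0.6,0.03],[0,0,0]],[1,[0.534,-0.6,0.03],[0,0,0]],[1,[0.534,-0.6,0.03],[0,0,0]],[1,[0.534,-0.6,0.03],[0,0,0]],[1,[0.534,-0.6,0.03],[0,0,0]],[1,[0.534,-0.6,0.03],[0,0,0]],[1,[0.534,-0.6,0.03],[0,0,0]],[1,[0.534,-0.6,0.03],[0,0,0]],[1,[0.534,-0.6,0.03],[0,0,0]],[1,[0.534,-0.6,0.03],[0,0,0]],[1,[0.534,-0.6,0.03],[0,0,0]],[1,[0.534,-0.6,0.03],[0,0,0]]])

```text
time: 3.4
position: [0.3439, -0.1258, 0.2251]
tool_rot: [0.0, 0.976, 0.219, 0.0]
ft_force: [0.9, -0.2, 1.3]
opening: 0.997
grip_force: 0.0
```

>>> servo_tool(commands=[[1,[0.534,-0.6,0.03],[0,0,0]],[1,[0.534,-0.6,0.03],[0,0,0]],[1,[0.534,-0.6,0.03],[0,0,0]],[1,[0.534,-0.6,0.03],[0,0,0]],[1,[0.534,-0.6,0.03],[0,0,0]],[1,[0.534,-0.6,0.03],[0,0,0]],[1,[0.534,-0.6,0.03],[0,0,0]],[1,[0.534,-0.6,0.03],[0,0,0]],[1,[0.534,-0.6,0.03],[0,0,0]],[1,[0.534,-0.6,0.03],[0,0,0]],[1,[0.534,-0.6,0.03],[0,0,0]],[1,[0.534,-0.6,0.03],[0,0,0]]])

```text
time: 4.4
position: [0.4525, 0.2445, 0.2105]
tool_rot: [-0.0, 0.976, 0.219, 0.0]
ft_force: [1.0, -0.5, -0.9]
opening: 0.999
grip_force: 0.0
```

```bash
python3 -c "
from h import *
plan([.489,.366,.11],DOWN(0))"
```

```text
t 4.4 pos [0.4525 0.2445 0.2105] shift/40mm(cur axes) [ 2.124 -2.355  2.513] rotvec [-0.000e+00 -2.000e-02  2.533e+01] shift in target axes [ 0.913 -3.037  2.513] f [ 1.  -0.5 -0.9] op 0.999 grip 0.0 q [ 0.4   0.32  1.77 -0.    1.05  1.53]
```

>>> servo_tool(commands=[[1,[0.53,-0.59,0.3],[0,0,0]],[1,[0.53,-0.59,0.3],[0,0,0]],[1,[0.53,-0.59,0.3],[0,0,0]],[1,[0.53,-0.59,0.3],[0,0,0]],[1,[0,0,0.3],[0,0,6.33]],[1,[0,0,0.3],[0,0,6.33]],[1,[0,0,0.3],[0,0,6.33]],[1,[0,0,0.3],[0,0,6.33]],[1,[0,0,0],[0,0,0]],[1,[0,0,0],[0,0,0]]])

```text
time: 5.23
position: [0.4885, 0.3642, 0.1143]
tool_rot: [0.0, 1.0, 0.002, -0.0]
ft_force: [0.0, 0.1, 0.1]
opening: 0.997
grip_force: 0.0
```

```bash
python3 -c "
from h import *
plan([.489,.366,.040],DOWN(0))"
```

```text
t 5.23 pos [0.4885 0.3642 0.1143] shift/40mm(cur axes) [ 0.015 -0.046  1.857] rotvec [0.03 0.05 0.19] shift in target axes [ 0.013 -0.045  1.857] f [0.  0.1 0.1] op 0.997 grip 0.0 q [ 0.56  0.6   1.59 -0.    0.95  2.13]
```

>>> servo_tool(commands=[[1,[0.01,-0.04,0.62],[0,0,0]],[1,[0,0,0.62],[0,0,0]],[1,[0,0,0.6],[0,0,0]],[0.2,[0,0,0],[0,0,0]],[0.2,[0,0,0],[0,0,0]],[0.2,[0,0,0],[0,0,0]],[0.2,[0,0,0],[0,0,0]],[0.2,[0,0,0],[0,0,0]],[0.2,[0,0,0],[0,0,0]],[0.2,[0,0,0],[0,0,0]],[0.2,[0,0,0],[0,0,0]]])

```text
time: 6.15
position: [0.49, 0.3664, 0.0431]
tool_rot: [-0.001, 1.0, 0.0, 0.001]
ft_force: [-0.5, -1.8, 6.0]
opening: 0.426
grip_force: 59.3
```

>>> servo_tool(commands=[[0.8,[0,0,0],[0,0,0]],[0.8,[0,0,0],[0,0,0]],[0.8,[0,0,0],[0,0,0]],[0.8,[0,0,0],[0,0,-7]],[0.8,[0,0,0],[0,0,-7]],[0.8,[0,0,0],[0,0,-7]],[0.8,[0,0,0],[0,0,-7]],[0.8,[0,0,0],[0,0,-7]],[0.8,[0,0,0],[0,0,-7]],[0.8,[0,0,0],[0,0,-7]],[0.8,[0,0,0],[0,0,-7]],[0.8,[0,0,0],[0,0,-7]]])

```text
time: 7.15
position: [0.4891, 0.366, 0.0411]
tool_rot: [-0.0, 0.851, 0.525, 0.0]
ft_force: [-0.0, -0.3, -0.4]
opening: 0.8
grip_force: 0.0
```

>>> servo_tool(commands=[[0.8,[0,0,0],[0,0,-7]],[0.8,[0,0,0],[0,0,-7]],[0.8,[0,0,0],[0,0,-7]],[0.8,[0,0,0],[0,0,-6]],[0.2,[0,0,0],[0,0,0]],[0.2,[0,0,0],[0,0,0]],[0.2,[0,0,0],[0,0,0]],[0.2,[0,0,0],[0,0,0]],[0.2,[0,0,0],[0,0,0]],[0.2,[0,0,0],[0,0,0]],[0.2,[0,0,0],[0,0,0]]])

```text
time: 8.07
position: [0.4892, 0.366, 0.0412]
tool_rot: [0.0, 0.707, 0.707, 0.0]
ft_force: [-0.0, 0.1, 5.7]
opening: 0.429
grip_force: 59.5
```

Run:
```python
from h import *
plan([.489,.366,.2],DOWN(np.pi/2))
# rotor held in tool: underside at bench z=0
s=bot.read_state(); zt=s['position'][2]; print('tcp above rotor origin',zt)
```

```text
t 8.07 pos [0.4892 0.366  0.0412] shift/40mm(cur axes) [ 1.00e-03 -3.00e-03 -3.97e+00] rotvec [ 0.02 -0.02 -0.05] shift in target axes [-1.00e-03 -4.00e-03 -3.97e+00] f [-0.   0.1  5.7] op 0.429 grip 59.5 q [0.57 0.71 1.61 0.   0.82 0.57]
tcp above rotor origin 0.04118852617103119
```

>>> servo_tool(commands=[[0.2,[0,0,-0.5],[0,0,0]],[0.2,[0,0,-0.8],[0,0,0]],[0.2,[0,0,-0.8],[0,0,0]],[0.2,[0,0,-0.8],[0,0,0]],[0.2,[0,0,-0.8],[0,0,0]],[0.2,[0,0,-0.8],[0,0,0]],[0.2,[-0.3,0,-0.8],[0,0,0]],[0.2,[-0.6,0,-0.5],[0,0,0]],[0.2,[-0.7,0,0],[0,0,0]],[0.2,[-0.75,0,0],[0,0,0]],[0.2,[-0.75,0,0],[0,0,0]],[0.2,[-0.75,0,0],[0,0,0]]])

```text
time: 9.07
position: [0.4883, 0.2105, 0.2722]
tool_rot: [-0.0, 0.707, 0.707, -0.001]
ft_force: [1.1, 0.6, -3.0]
opening: 0.423
grip_force: 61.2
```

>>> servo_tool(commands=[[0.2,[-0.75,0,0],[0,0,0]],[0.2,[-0.75,0,0],[0,0,0]],[0.2,[-0.75,0,0],[0,0,0]],[0.2,[-0.75,0,0],[0,0,0]],[0.2,[-0.75,0,0],[0,0,0]],[0.2,[-0.75,0,0],[0,0,0]],[0.2,[-0.5,0,0],[0,0,0]],[0.2,[0,0,0],[0,0,0]]])

```text
time: 9.73
position: [0.4885, 0.0089, 0.2722]
tool_rot: [-0.0, 0.708, 0.706, -0.001]
ft_force: [-0.8, -0.2, -3.6]
opening: 0.426
grip_force: 61.2
```

Run:
```python
from h import *
plan(SH+.1002*PZ,TILT(np.radians(6.5)))
```

```text
t 9.73 pos [0.4885 0.0089 0.2722] shift/40mm(cur axes) [-0.345  0.924  2.411] rotvec [-30.18   1.15 -16.82] shift in target axes [-0.455 -0.534  2.508] f [-0.8 -0.2 -3.6] op 0.426 grip 61.2 q [-0.08  0.2   1.76 -0.    1.18 -0.07]
```

>>> servo_tool(commands=[[0.2,[0,0,0],[-6.04,0.23,-3.36]],[0.2,[0,0,0],[-6.04,0.23,-3.36]],[0.2,[0,0,0],[-6.04,0.23,-3.36]],[0.2,[0,0,0],[-6.04,0.23,-3.36]],[0.2,[0,0,0],[-6.04,0.23,-3.36]],[0.2,[-0.22,-0.26,0.5],[0,0,0]],[0.2,[-0.22,-0.26,0.5],[0,0,0]],[0.2,[0,0,0.5],[0,0,0]],[0.2,[0,0,0.5],[0,0,0]],[0.2,[0,0,0],[0,0,0]],[0.2,[0,0,0],[0,0,0]]])

```text
time: 10.65
position: [0.5148, -0.0023, 0.1929]
tool_rot: [0.172, 0.576, 0.777, 0.188]
ft_force: [0.1, -0.3, -4.1]
opening: 0.428
grip_force: 61.5
```

Run:
```python
from h import *
plan(SH+.1002*PZ,TILT(np.radians(6.5)))
for n in('top','scene'):
    I=np.mean([bot.capture(n)[0].astype(float) for _ in range(4)],0); np.save(n+'B.npy',I)
a=lambda n,u,v,w:cv2.resize(np.clip(np.load(n+'B.npy')[v-int(w*.375):v+int(w*.375),u-w//2:u+w//2,::-1]*1.2,0,255).astype(np.uint8),(400,300),interpolation=cv2.INTER_CUBIC)
cv2.imwrite('pics/g.png',np.hstack([a('top',289,180,80),a('scene',344,225,100)]))
```

```text
t 10.65 pos [ 0.5148 -0.0023  0.1929] shift/40mm(cur axes) [-0.118 -0.012  0.495] rotvec [-0.5  -0.28 -0.15] shift in target axes [-0.115 -0.016  0.495] f [ 0.1 -0.3 -4.1] op 0.428 grip 61.5 q [-0.19  0.18  2.11  0.48  0.4  -0.89]
```

View pics/g.png

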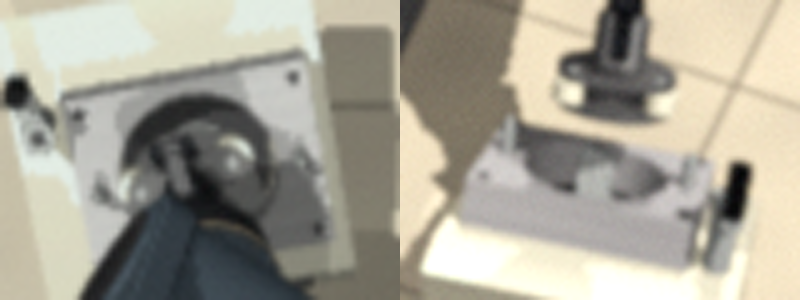

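>>> servo_tool(commands=[[0.2,[-0.06,-0.01,0.16],[-0.25,-0.14,-0.08]],[0.2,[-0.06,-0.01,0.17],[-0.25,-0.14,-0.08]],[0.2,[0,0,0.17],[0,0,0]],[0.2,[0,0,0.12],[0,0,0]],[0.2,[0,0,0.1],[0,0,0]],[0.2,[0,0,0.1],[0,0,0]],[0.2,[0,0,0],[0,0,0]],[0.2,[0,0,0],[0,0,0]]])

```text
time: 11.72
position: [0.5323, -0.0046, 0.1653]
tool_rot: [0.178, 0.574, 0.776, 0.19]
ft_force: [-0.4, 0.8, -3.3]
opening: 0.429
grip_force: 61.6
```

Run:
```python
from h import *
plan(SH+.0412*PZ,TILT(np.radians(6.5)))
```

```text
t 11.72 pos [ 0.5323 -0.0046  0.1653] shift/40mm(cur axes) [ 0.024 -0.023  1.161] rotvec [0.14 0.1  0.03] shift in target axes [ 0.022 -0.02   1.162] f [-0.4  0.8 -3.3] op 0.429 grip 61.6 q [-0.18  0.26  2.1   0.59  0.33 -1.  ]
```

>>> servo_tool(commands=[[0.2,[0.02,-0.02,0.05],[0,0,0]],[0.2,[0,0,0.05],[0,0,0]],[0.2,[0,0,0.05],[0,0,0]],[0.2,[0,0,0.05],[0,0,0]],[0.2,[0,0,0],[0,0,0]]])

```text
time: 12.13
position: [0.5355, -0.0034, 0.1578]
tool_rot: [0.178, 0.574, 0.776, 0.19]
ft_force: [-0.2, -0.6, -3.0]
opening: 0.424
grip_force: 61.6
```

Run:
```python
from h import *
plan(SH+.0412*PZ,TILT(np.radians(6.5)))
s=bot.read_state(); print((quat(s['tool_rot']).as_matrix().T@s['ft_force']).round(1),s['torque'].round(2))
```

```text
t 12.13 pos [ 0.5355 -0.0034  0.1578] shift/40mm(cur axes) [ 0.007 -0.001  0.957] rotvec [0.14 0.11 0.03] shift in target axes [0.006 0.001 0.957] f [-0.2 -0.6 -3. ] op 0.424 grip 61.6 q [-0.18  0.28  2.1   0.61  0.31 -1.02]
[-0.3 -1.8  2.5] [-0.07  0.56  0.01]
```

>>> servo_tool(commands=[[0.2,[0,0,0.05],[0,0,0]],[0.2,[0,0,0.05],[0,0,0]],[0.2,[0,0,0.05],[0,0,0]],[0.2,[0,0,0.05],[0,0,0]],[0.2,[0,0,0],[0,0,0]]])

```text
time: 12.55
position: [0.5394, -0.0027, 0.1508]
tool_rot: [0.178, 0.574, 0.776, 0.19]
ft_force: [0.8, 0.9, -3.8]
opening: 0.427
grip_force: 61.6
```

```bash
cat > st.py <<'E'
from h import *
plan(SH+.0412*PZ,TILT(np.radians(6.5)))
s=bot.read_state(); print((quat(s['tool_rot']).as_matrix().T@s['ft_force']).round(1),(quat(s['tool_rot']).as_matrix().T@s['torque']).round(2))
E
python3 st.py
```

```text
t 12.55 pos [ 0.5394 -0.0027  0.1508] shift/40mm(cur axes) [ 0.006 -0.     0.756] rotvec [0.14 0.1  0.03] shift in target axes [0.005 0.002 0.756] f [ 0.8  0.9 -3.8] op 0.427 grip 61.6 q [-0.18  0.3   2.1   0.64  0.3  -1.05]
[ 0.9 -1.   3.7] [0.56 0.02 0.04]
```

>>> servo_tool(commands=[[0.2,[0,0,0.1],[0,0,0]],[0.2,[0,0,0.1],[0,0,0]],[0.2,[0,0,0.1],[0,0,0]],[0.2,[0,0,0.1],[0,0,0]],[0.2,[0,0,0.1],[0,0,0]],[0.2,[0,0,0.1],[0,0,0]],[0.2,[0,0,0.05],[0,0,0]],[0.2,[0,0,0.03],[0,0,0]],[0.2,[0,0,0],[0,0,0]]])

```text
time: 13.3
position: [0.5528, -0.0002, 0.1274]
tool_rot: [0.178, 0.574, 0.776, 0.19]
ft_force: [0.8, -0.1, -3.4]
opening: 0.423
grip_force: 61.6
```

```bash
python3 st.py
```

```text
t 13.3 pos [ 5.528e-01 -2.000e-04  1.274e-01] shift/40mm(cur axes) [ 0.007 -0.002  0.079] rotvec [0.14 0.11 0.03] shift in target axes [ 0.007 -0.002  0.079] f [ 0.8 -0.1 -3.4] op 0.423 grip 61.6 q [-0.16  0.37  2.08  0.74  0.25 -1.14]
[-0.2 -1.1  3.3] [0.54 0.02 0.01]
```

>>> servo_tool(commands=[[0.2,[0,0,0.03],[0,0,0]],[0.2,[0,0,0.03],[0,0,0]],[0.2,[0,0,0.02],[0,0,0]],[0.2,[0,0,0.02],[0,0,0]],[0.2,[0,0,0],[0,0,0]]])

```text
time: 13.72
position: [0.5548, 0.0, 0.1249]
tool_rot: [0.179, 0.574, 0.776, 0.19]
ft_force: [-9.5, -1.5, 9.0]
opening: 0.423
grip_force: 63.0
```

```bash
python3 st.py
```

```text
t 13.72 pos [0.5548 0.     0.1249] shift/40mm(cur axes) [ 0.011 -0.014 -0.001] rotvec [0.22 0.14 0.05] shift in target axes [ 0.011 -0.014 -0.001] f [-9.5 -1.5  9. ] op 0.423 grip 63.0 q [-0.16  0.38  2.08  0.76  0.25 -1.16]
[  0.7  -3.7 -12.6] [1.09 0.07 0.04]
```

>>> servo_tool(commands=[[0.7,[0,0,0],[0,0,0]],[0.7,[0,0,0],[0,0,0]],[0.7,[0,0,0],[0,0,0]],[0.7,[0,0,-0.2],[0,0,0]],[0.7,[0,0,-0.5],[0,0,0]],[0.7,[0,0,-0.7],[0,0,0]],[0.7,[0,0,-0.7],[0,0,0]],[1,[0,0,-0.7],[0,0,0]],[1,[0,0,-0.7],[0,0,0]],[1,[0,0,-0.3],[0,0,0]],[1,[0,0,0],[0,0,0]]])

```text
time: 14.63
position: [0.4799, -0.014, 0.2584]
tool_rot: [0.18, 0.574, 0.776, 0.191]
ft_force: [-0.3, 0.1, 0.7]
opening: 1.002
grip_force: 0.0
```

Run:
```python
from h import *
from scipy.optimize import minimize
exec(open('st.py').read().split('\n',1)[1])
# rotor check by depth, from top
Ps=[]
for _ in range(4): Ps.append(bot.capture('top')[1])
I=bot.capture('scene')[0]; np.save('sceneC.npy',I)
d=np.median(Ps,0); v,u=np.mgrid[0:400,0:640]; P=px2w('top',np.stack([u,v],-1).reshape(-1,2).astype(float),d.ravel())
L=(P-SEAT)@np.stack([PX,PY,PZ],1); m=(np.hypot(L[:,0],L[:,1])<.03)&(L[:,2]>.02)&(L[:,2]<.05); print('hub top height over seat',m.sum(),np.median(L[m,2]),L[m].mean(0))
# cover
A=np.load('topA.npy')
c0=ray_z('top',[[383.2,232.4]],.008)[0]; print('cover approx',c0)
ex,ey=np.eye(3)[:2]
print(bot.find_in('top','cover')[:5])
g=np.hstack([ortho(n,np.load(n+'A.npy'),np.array([c0[0],c0[1],.008]),ex,ey,(.11,.11),.55) for n in('top','scene')]); cv2.imwrite('pics/h.png',clip(g)); print(g.shape)
```

```text
t 14.63 pos [ 0.4799 -0.014   0.2584] shift/40mm(cur axes) [ 0.032 -0.058  3.841] rotvec [0.4  0.26 0.07] shift in target axes [ 0.015 -0.031  3.842] f [-0.3  0.1  0.7] op 1.002 grip 0.0 q [-0.24  0.    2.13  0.4   0.56 -0.82]
[ 0.2  0.1 -0.7] [ 0.18  0.04 -0.02]
hub top height over seat 34 0.034812279304985254 [ 0.00434123 -0.01091998  0.03431378]
cover approx [ 0.41689136 -0.31789201  0.008     ]
[{'bbox': [0.6228, 0.3823, 0.7041, 0.4935], 'confidence': 0.97}, {'bbox': [0.5669, 0.683, 0.6561, 0.8115], 'confidence': 0.91}, {'bbox': [0.5563, 0.5227, 0.6409, 0.6302], 'confidence': 0.75}, {'bbox': [0.6633, 0.538, 0.7384, 0.6765], 'confidence': 0.65}]
(400, 800, 3)
```

View pics/h.png

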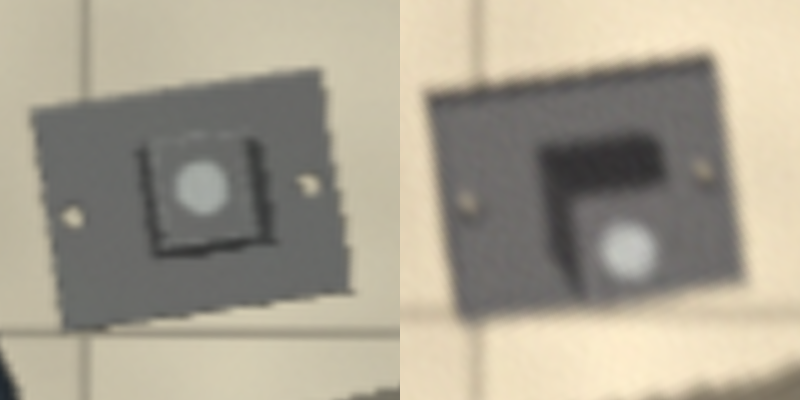

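```bash
python3 -c "
from h import *
plan([.417,-.3133,.12],DOWN(np.radians(7.7)))"
```

```text
t 14.93 pos [ 0.4797 -0.0134  0.2545] shift/40mm(cur axes) [-6.559 -4.982  1.457] rotvec [ 24.92 -23.29  96.81] shift in target axes [-2.557  7.219  3.362] f [-0.6  0.4 -0. ] op 0.999 grip 0.0 q [-0.24  0.01  2.13  0.4   0.55 -0.82]
```

>>> servo_tool(commands=[[1,[0,0,0],[1.66,-1.55,6.45]],[1,[0,0,0],[1.66,-1.55,6.45]],[1,[0,0,0],[1.66,-1.55,6.45]],[1,[0,0,0],[1.66,-1.55,6.45]],[1,[0,0,0],[1.66,-1.55,6.45]],[1,[0,0,0],[1.66,-1.55,6.45]],[1,[0,0,0],[1.66,-1.55,6.45]],[1,[0,0,0],[1.66,-1.55,6.45]],[1,[0,0,0],[1.66,-1.55,6.45]],[1,[0,0,0],[1.66,-1.55,6.45]],[1,[0,0,0],[1.66,-1.55,6.45]],[1,[0,0,0],[1.66,-1.55,6.45]]])

```text
time: 15.93
position: [0.4796, -0.013, 0.2545]
tool_rot: [0.045, 0.964, 0.257, 0.049]
ft_force: [-0.4, 0.4, 0.2]
opening: 1.0
grip_force: 0.0
```

>>> servo_tool(commands=[[1,[0,0,0],[1.66,-1.55,6.45]],[1,[0,0,0],[1.66,-1.55,6.45]],[1,[0,0,0],[1.66,-1.55,6.45]],[1,[-0.25,0.72,0],[0,0,0]],[1,[-0.25,0.72,0],[0,0,0]],[1,[-0.25,0.72,0.2],[0,0,0]],[1,[-0.25,0.72,0.3],[0,0,0]],[1,[-0.25,0.72,0.4],[0,0,0]],[1,[-0.25,0.72,0.4],[0,0,0]],[1,[-0.25,0.72,0.4],[0,0,0]],[1,[-0.25,0.72,0.4],[0,0,0]]])

```text
time: 16.85
position: [0.4449, -0.2568, 0.1716]
tool_rot: [0.005, 0.996, 0.094, 0.007]
ft_force: [1.3, -0.5, -0.4]
opening: 1.0
grip_force: 0.0
```

```bash
python3 -c "
from h import *
plan([.417,-.3133,.12],DOWN(np.radians(7.7)))"
```

```text
t 16.85 pos [ 0.4449 -0.2568  0.1716] shift/40mm(cur axes) [-0.965  1.242  1.294] rotvec [ 0.66 -0.73  3.09] shift in target axes [-0.879  1.306  1.291] f [ 1.3 -0.5 -0.4] op 1.0 grip 0.0 q [-0.61  0.36  1.82  0.    0.94  0.77]
```

>>> servo_tool(commands=[[1,[0,0,0],[0.66,-0.73,3.09]],[1,[-0.35,0.5,0.4],[0,0,0]],[1,[-0.35,0.5,0.4],[0,0,0]],[1,[-0.14,0.2,0.3],[0,0,0]],[1,[0,0,0.3],[0,0,0]],[1,[0,0,0.2],[0,0,0]],[1,[0,0,0],[0,0,0]],[1,[0,0,0],[0,0,0]]])

```text
time: 17.52
position: [0.4187, -0.3071, 0.1091]
tool_rot: [0.0, 0.998, 0.067, 0.0]
ft_force: [0.2, 0.1, 0.1]
opening: 1.003
grip_force: 0.0
```

```bash
python3 -c "
from h import *
plan([.417,-.3133,.023],DOWN(np.radians(7.7)))"
```

```text
t 17.52 pos [ 0.4187 -0.3071  0.1091] shift/40mm(cur axes) [-0.062  0.146  2.151] rotvec [ 0.01 -0.01  0.02] shift in target axes [-0.062  0.147  2.151] f [0.2 0.1 0.1] op 1.003 grip 0.0 q [-0.72  0.47  1.84 -0.    0.83  0.71]
```

>>> servo_tool(commands=[[1,[-0.06,0.15,0.5],[0,0,0]],[1,[0,0,0.6],[0,0,0]],[1,[0,0,0.6],[0,0,0]],[1,[0,0,0.45],[0,0,0]],[1,[0,0,0],[0,0,0]],[0.3,[0,0,0],[0,0,0]],[0.3,[0,0,0],[0,0,0]],[0.3,[0,0,0],[0,0,0]],[0.3,[0,0,0],[0,0,0]],[0.3,[0,0,0],[0,0,0]],[0.3,[0,0,0],[0,0,0]]])

```text
time: 18.43
position: [0.4178, -0.3145, 0.0252]
tool_rot: [0.001, 0.998, 0.067, 0.001]
ft_force: [-0.3, 2.4, 7.5]
opening: 0.592
grip_force: 63.6
```

```bash
python3 -c "
from h import *
plan([.417,-.3133,.023],DOWN(np.radians(7.7)))"
```

```text
t 18.43 pos [ 0.4178 -0.3145  0.0252] shift/40mm(cur axes) [-0.016 -0.033  0.055] rotvec [ 0.17 -0.15 -0.  ] shift in target axes [-0.016 -0.033  0.055] f [-0.3  2.4  7.5] op 0.592 grip 63.6 q [-0.73  0.62  1.86  0.    0.65  0.7 ]
```

>>> servo_tool(commands=[[0.3,[0,0,-0.4],[0,0,0]],[0.3,[0,0,-0.8],[0,0,0]],[0.3,[0,0,-0.8],[0,0,0]],[0.3,[0,0,-0.8],[0,0,0]],[0.3,[0,0,-0.8],[0,0,0]],[0.3,[0,0,-0.8],[0,0,0]],[0.3,[0,0,-0.8],[0,0,0]],[0.3,[0,0,-0.8],[0,0,0]],[0.3,[0,0,-0.4],[0,0,0]],[0.3,[0,0,0],[0,0,0]]])

```text
time: 19.27
position: [0.4176, -0.3145, 0.284]
tool_rot: [0.003, 0.998, 0.067, 0.003]
ft_force: [0.0, 0.4, -2.7]
opening: 0.593
grip_force: 64.2
```

```bash
python3 -c "
from h import *
plan(SEAT+.0852*PZ+.0006*PX,TILT(-np.pi/2))"
```

```text
t 19.27 pos [ 0.4176 -0.3145  0.284 ] shift/40mm(cur axes) [ 3.526 -7.314  2.366] rotvec [ 1.14 29.68 -2.68] shift in target axes [ 2.178 -7.112  4.024] f [ 0.   0.4 -2.7] op 0.593 grip 64.2 q [-0.73  0.25  1.67 -0.    1.21  0.7 ]
```

>>> servo_tool(commands=[[0.3,[0.2,-0.45,0],[0,0,0]],[0.3,[0.3,-0.7,0],[0,0,0]],[0.3,[0.3,-0.7,0],[0,0,0]],[0.3,[0.3,-0.7,0],[0,0,0]],[0.3,[0.3,-0.7,0],[0,0,0]],[0.3,[0.3,-0.7,0],[0,0,0]],[0.3,[0.3,-0.7,0],[0,0,0]],[0.3,[0.3,-0.7,0],[0,0,0]],[0.3,[0.3,-0.7,0],[0,0,0]],[0.3,[0.3,-0.7,0],[0,0,0]],[0.3,[0.3,-0.6,0],[0,0,0]],[0.3,[0,0,0],[0,0,0]]])

```text
time: 20.27
position: [0.5044, -0.0016, 0.2781]
tool_rot: [-0.0, 0.998, 0.068, -0.0]
ft_force: [-0.3, -0.5, -2.9]
opening: 0.595
grip_force: 64.2
```

>>> servo_tool(commands=[[0.3,[0,0,0],[0.23,5.94,-0.54]],[0.3,[0,0,0],[0.23,5.94,-0.54]],[0.3,[0,0,0],[0.23,5.94,-0.54]],[0.3,[0,0,0],[0.23,5.94,-0.54]],[0.3,[0,0,0],[0.23,5.94,-0.54]],[0.3,[0,0,0],[0,0,0]],[0.3,[0,0,0],[0,0,0]]])

```text
time: 20.85
position: [0.503, -0.0056, 0.2783]
tool_rot: [-0.027, 0.963, 0.087, 0.253]
ft_force: [0.4, 0.3, -2.9]
opening: 0.596
grip_force: 64.3
```

```bash
python3 -c "
from h import *
plan(SEAT+.0852*PZ+.0006*PX,TILT(-np.pi/2))"
```

```text
t 20.85 pos [ 0.503  -0.0056  0.2783] shift/40mm(cur axes) [-0.773  0.103  2.151] rotvec [-0.31  0.47 -0.24] shift in target axes [-0.791  0.088  2.145] f [ 0.4  0.3 -2.9] op 0.596 grip 64.3 q [-0.2   0.02  2.04  0.33  0.62  0.96]
```

>>> servo_tool(commands=[[0.3,[-0.4,0.05,0],[-0.31,0.47,-0.24]],[0.3,[-0.39,0.04,0.3],[0,0,0]],[0.3,[0,0,0.5],[0,0,0]],[0.3,[0,0,0.5],[0,0,0]],[0.3,[0,0,0.5],[0,0,0]],[0.3,[0,0,0.3],[0,0,0]],[0.3,[0,0,0],[0,0,0]],[0.3,[0,0,0],[0,0,0]],[0.3,[0,0,0],[0,0,0]]])

```text
time: 21.6
position: [0.5199, -0.006, 0.1914]
tool_rot: [-0.024, 0.961, 0.09, 0.259]
ft_force: [0.3, 0.3, -2.7]
opening: 0.593
grip_force: 64.1
```

```bash
cat > sc.py <<'E'
from h import *
plan(SEAT+.0252*PZ+.0006*PX,TILT(-np.pi/2))
s=bot.read_state(); T=quat(s['tool_rot']).as_matrix().T; print((T@s['ft_force']).round(1),(T@s['torque']).round(2))
E
python3 sc.py
python3 - <<'E'
from h import *
for n in('top','scene'):
    I=np.mean([bot.capture(n)[0].astype(float) for _ in range(4)],0); np.save(n+'E.npy',I)
a=lambda n,u,v,w:cv2.resize(np.clip(np.load(n+'E.npy')[v-int(w*.375):v+int(w*.375),u-w//2:u+w//2,::-1]*1.2,0,255).astype(np.uint8),(400,300),interpolation=cv2.INTER_CUBIC)
cv2.imwrite('pics/i.png',np.hstack([a('top',287,180,80),a('scene',344,222,110)]))
E
```

```text
t 21.6 pos [ 0.5199 -0.006   0.1914] shift/40mm(cur axes) [-0.069  0.003  1.557] rotvec [-0.03 -0.21  0.1 ] shift in target axes [-0.064  0.003  1.557] f [ 0.3  0.3 -2.7] op 0.593 grip 64.1 q [-0.19  0.19  2.11  0.52  0.39  0.76]
[-1.  -0.2  2.5] [ 0.04 -0.49  0.04]
```

View pics/i.png

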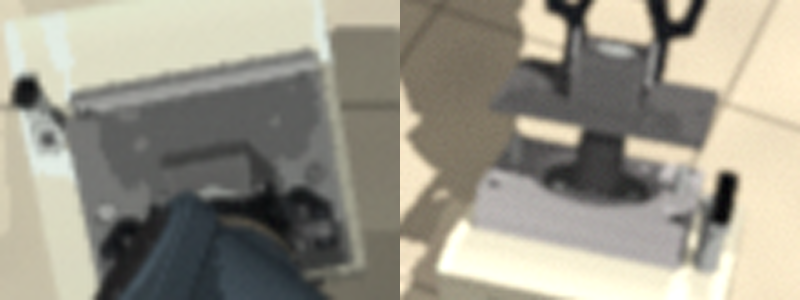

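>>> servo_tool(commands=[[0.3,[-0.065,0,0.15],[0,-0.2,0.1]],[0.3,[0,0,0.2],[0,0,0]],[0.3,[0,0,0.2],[0,0,0]],[0.3,[0,0,0.15],[0,0,0]],[0.3,[0,0,0.1],[0,0,0]],[0.3,[0,0,0.03],[0,0,0]],[0.3,[0,0,0],[0,0,0]],[0.3,[0,0,0],[0,0,0]]])

```text
time: 22.67
position: [0.5338, -0.0034, 0.1608]
tool_rot: [-0.024, 0.962, 0.089, 0.258]
ft_force: [0.3, 0.2, -3.3]
opening: 0.597
grip_force: 64.3
```

```bash
python3 sc.py
```

```text
t 22.67 pos [ 0.5338 -0.0034  0.1608] shift/40mm(cur axes) [0.013 0.001 0.718] rotvec [-0.   -0.03 -0.02] shift in target axes [0.014 0.001 0.718] f [ 0.3  0.2 -3.3] op 0.597 grip 64.3 q [-0.18  0.28  2.1   0.6   0.32  0.68]
[-1.4 -0.1  3. ] [-0.02 -0.51 -0.03]
```

>>> servo_tool(commands=[[0.3,[0.012,0,0.05],[0,0,0]],[0.3,[0,0,0.05],[0,0,0]],[0.3,[0,0,0.05],[0,0,0]],[0.3,[0,0,0.05],[0,0,0]],[0.3,[0,0,0],[0,0,0]]])

```text
time: 23.08
position: [0.5381, -0.0027, 0.1538]
tool_rot: [-0.024, 0.962, 0.089, 0.258]
ft_force: [-0.7, -0.8, -3.9]
opening: 0.597
grip_force: 64.3
```

```bash
python3 sc.py
```

```text
t 23.08 pos [ 0.5381 -0.0027  0.1538] shift/40mm(cur axes) [ 0.007 -0.     0.511] rotvec [ 0.   -0.01 -0.03] shift in target axes [ 0.007 -0.     0.511] f [-0.7 -0.8 -3.9] op 0.597 grip 64.3 q [-0.18  0.3   2.1   0.62  0.31  0.66]
[-2.7  0.6  3. ] [-0.19 -0.68  0.05]
```

>>> servo_tool(commands=[[0.3,[0,0,0.05],[0,0,0]],[0.3,[0,0,0.05],[0,0,0]],[0.3,[0,0,0.05],[0,0,0]],[0.3,[0,0,0.05],[0,0,0]],[0.3,[0,0,0],[0,0,0]]])

```text
time: 23.5
position: [0.5417, -0.0024, 0.1465]
tool_rot: [-0.024, 0.962, 0.088, 0.258]
ft_force: [-2.6, -5.1, -5.5]
opening: 0.601
grip_force: 64.2
```

```bash
python3 sc.py
```

```text
t 23.5 pos [ 0.5417 -0.0024  0.1465] shift/40mm(cur axes) [ 0.02 -0.01  0.31] rotvec [ 0.04  0.02 -0.07] shift in target axes [ 0.02 -0.01  0.31] f [-2.6 -5.1 -5.5] op 0.601 grip 64.2 q [-0.17  0.32  2.09  0.65  0.29  0.63]
[-5.8  4.5  3. ] [-0.99 -1.21  0.26]
```

>>> servo_tool(commands=[[0.3,[-0.015,0.015,0],[0,0,0.3]],[0.3,[0,0,0.04],[0,0,0]],[0.3,[0,0,0.04],[0,0,0]],[0.3,[0,0,0],[0,0,0]]])

```text
time: 23.83
position: [0.5433, -0.0022, 0.1439]
tool_rot: [-0.025, 0.962, 0.086, 0.258]
ft_force: [-0.1, -0.6, -4.4]
opening: 0.601
grip_force: 64.3
```

```bash
python3 sc.py
```

```text
t 23.83 pos [ 0.5433 -0.0022  0.1439] shift/40mm(cur axes) [ 0.019 -0.013  0.232] rotvec [-0.01 -0.02 -0.31] shift in target axes [ 0.019 -0.013  0.232] f [-0.1 -0.6 -4.4] op 0.601 grip 64.3 q [-0.17  0.32  2.09  0.66  0.29  0.62]
[-2.4  0.6  3.7] [-0.16 -0.66  0.04]
```

Relieved; continue down 9.3 mm.

>>> servo_tool(commands=[[0.3,[0,0,0.05],[0,0,0]],[0.3,[0,0,0.05],[0,0,0]],[0.3,[0,0,0.04],[0,0,0]],[0.3,[0,0,0.03],[0,0,0]],[0.3,[0,0,0],[0,0,0]]])

```text
time: 24.25
position: [0.5466, -0.0016, 0.138]
tool_rot: [-0.025, 0.962, 0.086, 0.258]
ft_force: [0.3, -0.6, -4.5]
opening: 0.597
grip_force: 64.3
```

```bash
python3 sc.py
```

```text
t 24.25 pos [ 0.5466 -0.0016  0.138 ] shift/40mm(cur axes) [ 0.019 -0.013  0.062] rotvec [-0.01 -0.02 -0.32] shift in target axes [ 0.019 -0.013  0.062] f [ 0.3 -0.6 -4.5] op 0.597 grip 64.3 q [-0.17  0.34  2.09  0.69  0.28  0.6 ]
[-2.1  0.6  4. ] [-0.1  -0.63  0.03]
```

>>> servo_tool(commands=[[0.3,[0,0,0.025],[0,0,0]],[0.3,[0,0,0.025],[0,0,0]],[0.3,[0,0,0.02],[0,0,0]],[0.3,[0,0,0.015],[0,0,0]],[0.3,[0,0,0],[0,0,0]]])

```text
time: 24.67
position: [0.5478, -0.0014, 0.1359]
tool_rot: [-0.024, 0.962, 0.086, 0.258]
ft_force: [-15.6, -1.5, 13.5]
opening: 0.602
grip_force: 67.0
```

```bash
python3 sc.py
```

```text
t 24.67 pos [ 0.5478 -0.0014  0.1359] shift/40mm(cur axes) [ 0.018 -0.013  0.002] rotvec [ 0.01 -0.07 -0.31] shift in target axes [ 0.018 -0.013  0.002] f [-15.6  -1.5  13.5] op 0.602 grip 67.0 q [-0.17  0.35  2.09  0.7   0.27  0.59]
[ -6.8  -1.3 -19.6] [-0.71 -1.31  0.1 ]
```

>>> servo_tool(commands=[[0.75,[0,0,0],[0,0,0]],[0.75,[0,0,0],[0,0,0]],[0.75,[0,0,0],[0,0,0]],[0.75,[0,0,-0.2],[0,0,0]],[0.75,[0,0,-0.5],[0,0,0]],[0.75,[0,0,-0.7],[0,0,0]],[0.5,[0,0,-0.7],[0,0,0]],[0.3,[0,0,-0.7],[0,0,0]],[0.3,[0,0,-0.3],[0,0,0]],[0.3,[0,0,0],[0,0,0]],[0.3,[0,0,0],[0,0,0]]])

```text
time: 25.58
position: [0.4875, -0.0128, 0.243]
tool_rot: [-0.024, 0.962, 0.086, 0.259]
ft_force: [0.0, 0.6, -0.3]
opening: 0.299
grip_force: 0.0
```

Run:
```python
from h import *
M=np.stack([PX,PY,PZ],1)
exec(open('sc.py').read().split('\n',1)[1])
for n in('top','scene'):
    ims=[];ds=[]
    for _ in range(4): i,d=bot.capture(n); ims.append(i.astype(float)); ds.append(d)
    I=np.mean(ims,0); d=np.median(ds,0); np.save(n+'F.npy',I)
    for k in('latch_knob','latch_pivot'): print(n,k,[(round(x['confidence'],2),np.round(np.array(x['at'])*[640,400],1)) for x in bot.tip_of(n,k)[:2]])
    v,u=np.mgrid[0:400,0:640]; P=px2w(n,np.stack([u,v],-1).reshape(-1,2).astype(float),d.ravel()); L=(P-SEAT)@M
    # black knob
    g=I.max(2).ravel(); m=(g<75)&(abs(L[:,0])<.1)&(L[:,1]>.07)&(L[:,1]<.15)&(L[:,2]>-.01)&(L[:,2]<.09)
    print(n,'knob px',m.sum()); print(np.round(L[m]*1e3).astype(int).tolist()[:45])
    b=(abs(L[:,0])<.055)&(abs(L[:,1])<.075)&(np.abs(L[:,2])<.06); hb=L[b]
    q=hb[(abs(hb[:,0])>.036)]; A=np.c_[q[:,:2],np.ones(len(q))]; q2=abs(q[:,2]-.008)<.006; print('cover plane',np.linalg.lstsq(A[q2],q[q2,2],rcond=None)[0],q2.sum())
T=ortho('top',np.load('topF.npy'),SEAT+.008*PZ+.0*PX,PX,PY,(.11,.13),.65); T2=ortho('top',np.load('topF.npy'),SEAT+.05*PZ+.02*PX+.09*PY,PX,PY,(.06,.06),.3)
cv2.imwrite('pics/j.png',clip(np.hstack([T[:338,:400],T2[:338,:400] if T2.shape[0]>=338 else T2])))
```

```text
t 25.58 pos [ 0.4875 -0.0128  0.243 ] shift/40mm(cur axes) [ 1.000e-03 -2.000e-02  3.088e+00] rotvec [ 0.04 -0.12 -0.31] shift in target axes [ 0.007 -0.018  3.088] f [ 0.   0.6 -0.3] op 0.299 grip 0.0 q [-0.23  0.04  2.13  0.42  0.52  0.85]
[-0.  -0.5  0.3] [ 0.01 -0.25 -0.02]
top latch_knob [(0.49, array([250. , 169.4]))]
top latch_pivot [(0.55, array([254.4, 175.6]))]
top knob px 34
[[89, 103, 46], [89, 100, 50], [87, 97, 44], [89, 106, 61], [88, 103, 57], [87, 100, 57], [86, 97, 55], [83, 95, 41], [85, 107, 56], [85, 104, 56], [84, 101, 57], [83, 98, 54], [81, 95, 46], [82, 107, 57], [82, 104, 57], [82, 101, 59], [81, 98, 57], [79, 96, 52], [79, 108, 55], [79, 105, 57], [79, 102, 59], [78, 99, 58], [75, 102, 58], [55, 90, -10], [56, 76, 8], [54, 90, 1], [52, 77, 6], [52, 73, 7], [50, 87, 0], [50, 77, 8], [49, 74, 9], [46, 78, 9], [46, 75, 9], [47, 97, 23]]
cover plane [0.00128201 0.00359621 0.00835915] 325
scene latch_knob [(0.71, array([376. , 236.4]))]
scene latch_pivot [(0.71, array([375.9, 226.1]))]
scene knob px 81
[[90, 99, 54], [87, 101, 54], [91, 104, 56], [87, 106, 55], [88, 99, 51], [89, 102, 52], [90, 104, 52], [88, 107, 52], [90, 100, 49], [87, 102, 48], [88, 105, 49], [88, 107, 49], [86, 98, 44], [87, 100, 45], [90, 103, 47], [89, 105, 47], [87, 108, 46], [88, 98, 42], [88, 101, 43], [88, 103, 43], [88, 106, 43], [86, 108, 44], [87, 99, 39], [90, 101, 41], [90, 104, 41], [90, 106, 42], [86, 109, 41], [87, 96, 36], [89, 99, 37], [90, 102, 38], [89, 104, 38], [88, 107, 38], [87, 97, 33], [89, 99, 34], [89, 102, 35], [88, 104, 35], [87, 107, 35], [88, 97, 31], [89, 100, 31], [89, 102, 32], [88, 105, 32], [88, 107, 33], [50, 75, 8], [49, 78, 8], [85, 95, 26]]
cover plane [-0.00048564 -0.00017114  0.00782726] 212
```

View pics/j.png

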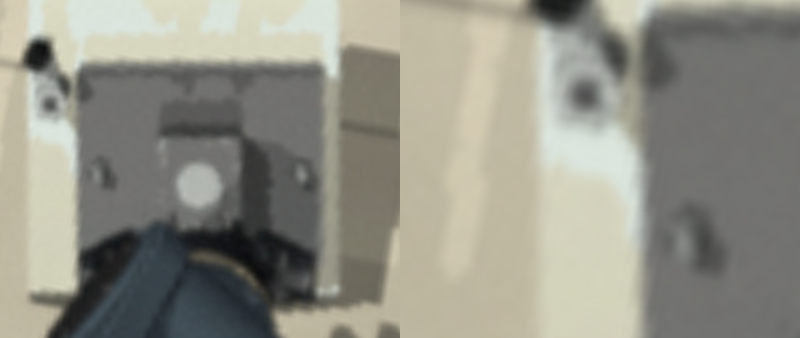

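```bash
python3 -c "
from h import *
plan(SEAT+.0815*PX+.102*PY+.105*PZ,TILT(np.radians(-83)))"
```

```text
t 26.18 pos [ 0.4872 -0.0127  0.2425] shift/40mm(cur axes) [ 2.028 -2.575  1.087] rotvec [-0.01 -0.02 -7.32] shift in target axes [ 2.34  -2.295  1.086] f [-0.8  0.  -0.2] op 0.301 grip 0.0 q [-0.23  0.04  2.13  0.41  0.52  0.85]
```

>>> servo_tool(commands=[[0.33,[0.4,-0.5,0],[0,0,0]],[0.33,[0.4,-0.5,0.1],[0,0,0]],[0.33,[0.4,-0.5,0.2],[0,0,0]],[0.33,[0.4,-0.5,0.3],[0,0,0]],[0.33,[0.43,-0.57,0.4],[0,0,0]],[0.33,[0,0,0],[0,0,-3.66]],[0.33,[0,0,0],[0,0,-3.66]],[0.33,[0,0,0],[0,0,0]],[0.33,[0,0,0],[0,0,0]]])

```text
time: 26.93
position: [0.5577, 0.1045, 0.2488]
tool_rot: [-0.008, 0.955, 0.146, 0.259]
ft_force: [-0.3, -0.4, -0.6]
opening: 0.329
grip_force: 0.0
```

```bash
python3 -c "
from h import *
plan(SEAT+.0815*PX+.102*PY+.045*PZ,TILT(np.radians(-83)))"
```

```text
t 26.93 pos [0.5577 0.1045 0.2488] shift/40mm(cur axes) [-0.    -0.005  1.588] rotvec [-0.   -0.02 -0.1 ] shift in target axes [ 0.    -0.005  1.588] f [-0.3 -0.4 -0.6] op 0.329 grip 0.0 q [0.08 0.18 1.95 0.11 0.49 1.26]
```

>>> servo_tool(commands=[[0.33,[0,0,0.3],[0,0,0]],[0.33,[0,0,0.3],[0,0,0]],[0.33,[0,0,0.3],[0,0,0]],[0.33,[0,0,0.25],[0,0,0]],[0.33,[0,0,0.25],[0,0,0]],[0.33,[0,0,0.18],[0,0,0]],[0.33,[0,0,0],[0,0,0]]])

```text
time: 27.52
position: [0.5889, 0.1102, 0.1929]
tool_rot: [-0.008, 0.955, 0.147, 0.258]
ft_force: [0.1, -0.1, 0.6]
opening: 0.33
grip_force: 0.0
```

>>> servo_tool(commands=[[0.33,[-0.006,0.102,0],[0,0,6.5]],[0.33,[-0.006,0.102,0],[0,0,6.5]],[0.33,[-0.006,0.102,0],[0,0,6.5]],[0.33,[-0.006,0.102,0],[0,0,6.5]],[0.33,[-0.006,0.102,0],[0,0,6.5]],[0.33,[-0.006,0.102,0],[0,0,6.5]],[0.33,[-0.006,0.102,0],[0,0,6.5]],[0.33,[-0.006,0.102,0],[0,0,6.5]]])

```text
time: 28.18
position: [0.5861, 0.0792, 0.19]
tool_rot: [-0.122, 0.921, -0.289, 0.23]
ft_force: [2.0, 2.4, 0.8]
opening: 0.326
grip_force: 1.4
```

```bash
cat > sl.py <<'E'
from h import *
M=np.stack([PX,PY,PZ],1)
s=bot.read_state(); T=quat(s['tool_rot']).as_matrix(); print('local mm',((s['position']-SEAT)@M*1e3).round(1),'tooly',np.degrees(np.arctan2(T[:,1]@PY,T[:,1]@PX)).round(1),(T.T@s['ft_force']).round(1),s['q'].round(2),s['opening'])
E
python3 sl.py
```

```text
local mm [72.3 71.7 45.9] tooly -135.3 [ 0.4 -3.2  0.5] [0.02 0.31 1.95 0.23 0.37 2.01] 0.3260735017910809
```

>>> servo_tool(commands=[[0.33,[-0.006,0.102,0],[0,0,6.5]],[0.33,[-0.006,0.102,0],[0,0,6.5]],[0.33,[-0.006,0.102,0],[0,0,6.5]],[0.33,[-0.006,0.102,0],[0,0,6.5]],[0.33,[-0.006,0.102,0],[0,0,6.5]],[0.33,[-0.006,0.102,0],[0,0,6.5]],[0.33,[-0.006,0.102,0],[0,0,6.5]],[0.33,[0,0,0],[0,0,0]]])

```text
time: 28.85
position: [0.5656, 0.0645, 0.1767]
tool_rot: [-0.201, 0.738, -0.623, 0.165]
ft_force: [1.1, -1.2, 1.4]
opening: 0.328
grip_force: 0.5
```

```bash
python3 sl.py
```

```text
local mm [45.9 61.1 45.9] tooly 179.2 [ 1.4 -1.4 -0.8] [-0.01  0.3   2.01  0.31  0.33  2.69] 0.3279193862736847
```

>>> servo_tool(commands=[[0.33,[0,0.05,0],[0,0,0]],[0.33,[0,0.05,0],[0,0,0]],[0.33,[0,0.03,0],[0,0,0]],[0.33,[0,0,0],[0,0,0]],[0.33,[0,0,0],[0,0,0]]])

```text
time: 29.27
position: [0.5611, 0.0642, 0.1736]
tool_rot: [-0.2, 0.74, -0.62, 0.165]
ft_force: [0.8, -0.6, 2.3]
opening: 0.331
grip_force: 1.1
```

```bash
python3 sl.py
```

```text
local mm [40.4 61.5 45.4] tooly 179.6 [ 0.7 -1.7 -1.7] [-0.01  0.3   2.03  0.32  0.32  2.67] 0.3308485958061763
```

>>> servo_tool(commands=[[0.33,[0,0.04,0],[0,0,0]],[0.33,[0,0.03,0],[0,0,0]],[0.33,[0,0,0],[0,0,0]],[0.33,[0,0,0],[0,0,0]]])

```text
time: 29.6
position: [0.5606, 0.0639, 0.1736]
tool_rot: [-0.201, 0.74, -0.62, 0.167]
ft_force: [12.8, 5.4, 2.2]
opening: 0.328
grip_force: 6.0
```

```bash
python3 sl.py
```

```text
local mm [40.  61.4 45.6] tooly 179.5 [ -3.1 -12.8   4.9] [-0.01  0.29  2.03  0.33  0.31  2.67] 0.3280466023467785
```

>>> servo_tool(commands=[[0.33,[0,-0.1,0],[0,0,0]],[0.33,[0,-0.07,0],[0,0,0]],[0.33,[0,0,0],[0,0,0]],[0.33,[0,0,-0.3],[0,0,0]],[0.33,[0,0,-0.5],[0,0,0]],[0.33,[0,0,-0.6],[0,0,0]],[0.33,[0,0,-0.6],[0,0,0]],[0.33,[0,0,-0.6],[0,0,0]],[0.33,[0,0,-0.4],[0,0,0]],[0.33,[0,0,0],[0,0,0]],[0.33,[0,0,0],[0,0,0]]])

```text
time: 30.52
position: [0.5051, 0.0537, 0.2795]
tool_rot: [-0.2, 0.74, -0.62, 0.165]
ft_force: [0.3, 0.3, -0.5]
opening: 0.329
grip_force: 0.0
```

```bash
python3 sl.py
python3 - <<'E'
from h import *
M=np.stack([PX,PY,PZ],1)
for n in('top','scene'):
    ims=[];ds=[]
    for _ in range(4): i,d=bot.capture(n); ims.append(i.astype(float)); ds.append(d)
    I=np.mean(ims,0); d=np.median(ds,0)
    v,u=np.mgrid[0:400,0:640]; P=px2w(n,np.stack([u,v],-1).reshape(-1,2).astype(float),d.ravel()); L=(P-SEAT)@M
    g=I.max(2).ravel(); m=(g<75)&(L[:,0]>.02)&(L[:,0]<.1)&(L[:,1]>.045)&(L[:,1]<.12)&(L[:,2]>.03)&(L[:,2]<.07)
    print(n,'knob',m.sum(),L[m].mean(0).round(4),L[m].min(0).round(3),L[m].max(0).round(3))
    q=L[(abs(L[:,1])<.07)&(L[:,0]>.034)&(L[:,0]<.058)&(abs(L[:,2])<.03)&(L[:,1]<.04)]; print('cover z',np.median(q[:,2]),len(q))
E
```

```text
local mm [ 44.   61.4 165.6] tooly 179.5 [-0.2 -0.   0.6] [-0.04  0.02  2.04  0.21  0.57  2.78] 0.3290397755150999
top knob 9 [0.0477 0.0557 0.0501] [0.04  0.054 0.031] [0.053 0.059 0.057]
cover z 0.008214354663166598 254
scene knob 49 [0.0523 0.0604 0.0424] [0.047 0.052 0.031] [0.056 0.067 0.056]
cover z 0.007730633737277031 135
```

```bash
python3 -c "
from plant import bot
print(bot.finish_job())"
```

```text
the job is handed in; nothing more can be done
None
```

The rotor is home on the shaft collar, the cover lies flush over both pins, and the latch was pushed against its stop. Everything is released, and I handed the job in at about 31 s; the call gave no verdict.

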